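# Post the steel spool through the drop box flap

### The job

Pick up the short steel spool (the plain metal tube with a flange at each end, not the sight glass or the jar) and push it, upright and foot first, down through the spring flap in the lid of the grey drop box. Keep hold of it until it is well through the flap, then let go so that it drops inside and the flap swings shut behind it; leave the sight glass where it stands.

Things in the scene. Friction and masses are not known exactly. Their poses are not given: they have to be found in the camera images.
- spool: Short bare-steel tube with a round flange at each end, standing upright, 51 mm across the flanges, 90 mm tall, about 0.4 kg; grips as a 51 mm cylinder at any height. Origin: centre of its underside (foot), z up along the tube. It stands beside the sight glass and a gold-lidded jar (62 mm across, 66 mm tall), centres at least 90 mm apart; which stands where varies.
- port (a point): Centre of the opening in the lid of the fixed grey drop box, at the lid's upper face, 195 mm above the table. Box 150 mm along this frame's x, 190 mm along y, centred here, hollow, 190 mm deep, clear window at -x. Opening 80 mm along x, 120 mm along y, closed by the flap; a bezel round it stands 3 mm up. z up; y runs along the flap's hinge, at the +x edge.
- flap (a joint): Spring flap under the opening, aluminium plate 77 x 116 mm, top 1.5 mm below the lid's. Hinged at the port's +x edge, swings down into the box. Rad: 0 shut, 1.55 hanging straight down. Spring 0.06 N m shut, 0.08 open; the spool pushed in at the middle meets 3 to 6 N. With the spool's foot 50 mm or more below the lid, the spool let go slides off the flap and falls in.
- sight_glass: Bystander: sight glass, a glass tube between two metal flanges tied by three rods, 64 mm across, 80 mm tall, standing upright. Origin: centre of its underside. Not to be moved.
Things that resemble listed ones, but are neither listed nor needed, are in the scene too. What is shaped like the spool but green is not meant.

How it is judged:
By the outcome, as a careful person would: the job done as asked, in the order asked, and still so for the second after the job is handed in, with the robot touching nothing.
It also fails if it takes over 34 s, if anything falls off the work surface, if the arm or the gripper's body presses on something with over 40 N, if the wrist force passes 120 N, or if a joint passes its speed limit or range.

### The arm

A 6-joint arm with a two-finger parallel gripper is mounted at the origin on a cart in front of the work surface, level with it; the furniture and walls round the work are solid. World frame = base frame: x ahead of the robot, y to its left, z up, the work surface at z = 0. Lengths are in m, angles in rad, forces in N, time in s.
With the tool pointing down it reaches from about 0.275 to 0.975 m from the base axis. Payload 8.4 kg.
Tool frame: the origin (TCP) lies where the fingers leave the gripper's body, on its centre line; the fingertips stand 88 mm ahead of it and the grasp point (between the pads) lies 69 mm ahead of it (pinch_z is the distance from the TCP to the grasp point, in m); z points along the fingers, y is the line along which they close (so a half turn about z gives the same grasp; the last joint's range is limited). The gripper opens to 92 mm and grips with 3 to 60 N. Pads are 20 mm wide; open, the fingers measure 128 mm over their backs; the gripper's body (75 mm by 189 mm) begins 69 mm behind the grasp point.
Start: joints at [1.322, 0.353, 1.633, -0, 1.155, -0.002], TCP at [0.153, 0.606, 0.303] pointing down, gripper open.
Joint ranges: [-2.63, 2.63], [-0.92, 2.1], [0.06, 2.66], [-1.3, 4.44], [0, 2.69], [-3.02, 3.02]. Speed limits (rad/s): [2.22, 2.22, 2.79, 3.14, 3.14, 3.14].

### API

Orientations are given as a unit quaternion [w, x, y, z].
In Python, from plant import sense, capture, job_done, pinch_z gives the robot as it stands.
- The arm moves only by the shell command python3 -m inch 'ROWS'. ROWS is JSON, a list of rows, each a list of 7 numbers: the shift along the tool's x, y, z in m, then the turn, a rotation vector about the tool's x, y, z in rad, then the gripper command: -1 is shut, 1 is fully open, values between are in proportion. A call has 1 to 20 rows; each row shifts and turns the commanded pose from where the row before left it, along the tool's axes as they then stand; what a row does not reach is not made up. A row lasts 1/10 s, in which the tool goes at most 50 mm and 8.59 degrees, less where a joint would pass 70% of its speed; a pose out of reach is approached as far as the arm can. A call with a gripper value outside its range is refused whole. The fingers move at their own pace and stop on an object; the grip force is fixed at half the most. Time passes only in rows, so rows that do not move let the fingers close. It gives the time, the measured TCP pose, the force, the opening and the grip force at its end, in the units of the state.
- sense(): the state, without advancing time (a new reading comes with each control period).
- capture(name): name is "scene" or "top"; returns a dict with "pixels" (480x640x3 uint8, blue, green, red), "K" (3x3 intrinsics, pixels), "origin" and "orientation" of the camera in the world. Camera axes: x right, y up, looking along -z (the intrinsics and any distortion apply to the point x, -y, -z); pixel columns grow to the right and rows downward; lengths in m; the calibration is good to about 2 mm. A picture is of the moment at which its call begins. There is no depth.
- job_done(): hands the job in; it is judged then, once.
The state is a dict: "clock": time; "joint_pos": joint angles; "dq": joint speeds; "joint_torque": joint torques, N m; "position": TCP position; "eef_rot": TCP orientation; "wrist_force": force on the tool from outside, world axes, zero at the start; "moment": the same for the moment, N m; "gripper_width": finger opening in m; "grip_force": force on a finger pad.
Only numpy, scipy, OpenCV 4.12 (cv2) and the standard library are available. Lean on these libraries where they do the work, as an engineer would, in place of code of your own. Each camera call takes 0.05 s, during which the arm holds its last target. There are 200 camera calls.

## Working session

There is one attempt and no reset: what is moved stays moved. The work goes in short steps, Python scripts to look and compute and a shell command to move; the robot and the scene stay as the last step left them, time stands still between calls to the robot, and variables do not carry over. Pictures are saved under pics/ and viewed, at most 10 in all, crops included, and the job is handed in when it is done.

```bash
mkdir -p pics
cat > h.py <<'E'
import numpy as np, cv2
from scipy.spatial.transform import Rotation as R
from plant import sense, capture, job_done, pinch_z
def rot(q): return R.from_quat([q[1],q[2],q[3],q[0]])
def ray(c,u,v):
    d=np.linalg.inv(c["K"])@[u,v,1]; d=rot(c["orientation"]).apply([d[0],-d[1],-d[2]])
    return np.array(c["origin"]),d/np.linalg.norm(d)
def onz(c,u,v,z):
    o,d=ray(c,u,v); return o+d*(z-o[2])/d[2]
def proj(c,p):
    q=rot(c["orientation"]).inv().apply(np.array(p)-c["origin"]); q=np.array(c["K"])@[q[0],-q[1],-q[2]]; return q[:2]/q[2]
E
python3 - <<'E'
from h import *
import pickle
for n in("scene","top"):
    c=capture(n); cv2.imwrite(f"pics/{n}0.png",c["pixels"]); pickle.dump(c,open(n+"0.pkl","wb")); print({k:v for k,v in c.items() if k!="pixels"})
print(sense(),pinch_z)
E
```

```text
{'K': array([[524.94159377,   0.        , 325.21536978],
       [  0.        , 524.94159377, 235.0251931 ],
       [  0.        ,   0.        ,   1.        ]]), 'origin': array([0.36536928, 0.62589347, 1.01836599]), 'orientation': array([-0.09836955, -0.02758314,  0.32734473,  0.93936576])}
{'K': array([[478.77884759,   0.        , 320.95237489],
       [  0.        , 478.77884759, 243.35967926],
       [  0.        ,   0.        ,   1.        ]]), 'origin': array([ 0.43487066, -0.0539594 ,  1.06000154]), 'orientation': array([-0.70504522, -0.03263567,  0.02954646,  0.70779458])}
{'clock': 0.1, 'joint_pos': array([ 1.32163961e+00,  3.53556568e-01,  1.63401541e+00, -2.24759520e-06,
        1.15520341e+00, -2.41299785e-03]), 'dq': array([ 1.30228487e-03, -9.46182364e-05,  1.68275821e-04,  3.87123502e-04,
       -1.28251930e-03, -5.16153349e-04]), 'joint_torque': array([ 7.71920810e-06, -5.94908202e+01, -3.34931087e+01,  6.99002878e-02,
        1.83851371e-02, -1.85152749e-05]), 'position': array([0.15258517, 0.6057619 , 0.30207162]), 'eef_rot': array([-7.31695781e-05,  1.23058660e-01,  9.92399222e-01, -5.86826291e-04]), 'wrist_force': array([-0.12316084, -0.22312366, -0.39954468]), 'moment': array([-0.01647729, -0.02981269, -0.01425055]), 'grip_force': 0.0, 'gripper_width': 0.09187195671311825} 0.0694
```

View pics/scene0.png

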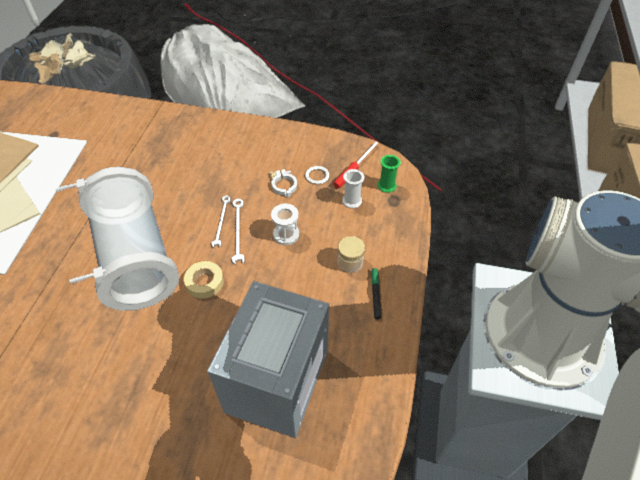

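View pics/top0.png

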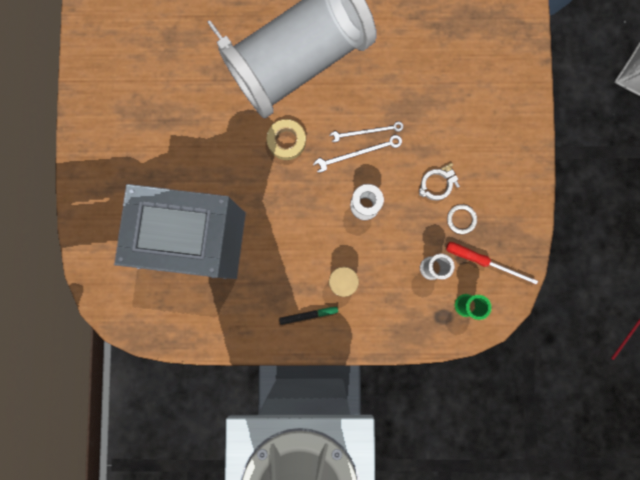

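The scene view shows the box at (270,350). Candidates, as scene pixel / top pixel:
- Bare tube with flanges: (353,188) / (438,267). This fits the spool.
- Sight glass with rods: (285,223) / (367,202).
- Green look-alike: (389,173) / (473,307).
- Jar: (350,253) / (344,282).
- Flat rings on the table: (317,175) and (284,182).

I choose (353,188) and check it in a crop.

Run:
```python
from h import *
import pickle
s=pickle.load(open("scene0.pkl","rb"));t=pickle.load(open("top0.pkl","rb"))
a=cv2.resize(s["pixels"][150:260,255:405],None,fx=5,fy=5,interpolation=2)[:550,:]
b=cv2.resize(t["pixels"][170:330,300:500],None,fx=3.4,fy=3.4)
# spool top view mask
hsv=cv2.cvtColor(t["pixels"],cv2.COLOR_BGR2HSV)
m=((hsv[...,1]<45)&(hsv[...,2]>110)).astype(np.uint8); w=np.zeros_like(m); w[250:285,410:462]=1
cs,_=cv2.findContours(m*w,cv2.RETR_EXTERNAL,cv2.CHAIN_APPROX_NONE)
for c in cs:
    if cv2.contourArea(c)>40: print(cv2.boundingRect(c),cv2.minEnclosingCircle(c))
print("top flange guess",onz(t,441,267,.09), onz(s,354,175,.09))
for nm,p in(("glass",(368,201,.08)),("jar",(344,282,.066)),("green",(478,307,.09))): print(nm,onz(t,*p))
for u,v in((127,185),(229,197),(212,277),(116,264)): print("lid",onz(t,u,v,.195).round(4))
for u,v in((137,203),(209,212),(204,259),(133,250)): print("flap",onz(t,u,v,.195).round(4))
cv2.imwrite("pics/c1.png",a); 
c=np.hstack([cv2.resize(t["pixels"][245:290,405:465],(400,300),interpolation=2),cv2.resize(t["pixels"][175:285,105:250],(395,300),interpolation=2)])
cv2.imwrite("pics/c2.png",c)
```

```text
(420, 254, 34, 26) ((436.5373840332031, 266.1542053222656), 16.97876739501953)
top flange guess [ 0.47143083 -0.29252622  0.09      ] [ 0.47168738 -0.29697638  0.09      ]
glass [ 0.60893902 -0.14755064  0.08      ]
jar [ 0.44209296 -0.09716443  0.066     ]
green [ 0.39089527 -0.36465185  0.09      ]
lid [0.6202 0.3055 0.195 ]
lid [0.5971 0.1177 0.195 ]
lid [0.451  0.1465 0.195 ]
lid [0.4752 0.3209 0.195 ]
flap [0.5867 0.2861 0.195 ]
flap [0.5695 0.1539 0.195 ]
flap [0.4836 0.1615 0.195 ]
flap [0.5005 0.2908 0.195 ]
```

View pics/c1.png

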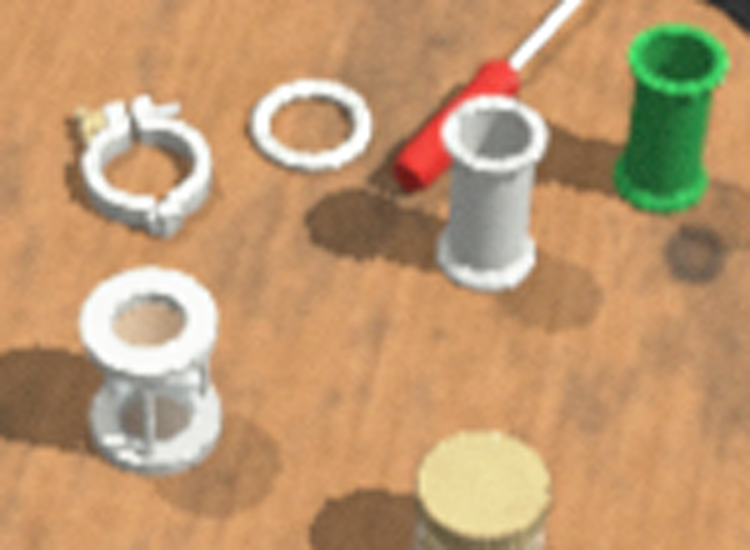

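View pics/c2.png

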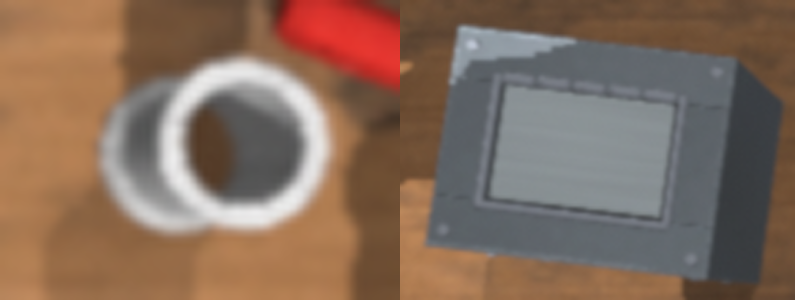

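The crops confirm the plain steel tube. Its top flange is at top (441,266) and scene (353.7,176.7), and the glass, jar and green spool are clearly different. The lid corners are at about (126,184), (229,196), (218,277) and (114,264) in the top view, with the hinge on the far side.

```bash
cat >> h.py <<'E'
def plan(p,az):
    s=sense(); M=rot(s["eef_rot"]).as_matrix(); y=M[:,1]; a=np.arctan2(y[1],y[0])
    dz=-(az-a); M2=M@R.from_rotvec([0,0,dz]).as_matrix()
    print("turn z",round(dz,4),"shift after turn mm",(M2.T@(np.array(p)-s["position"])*1000).round(1),"tool z",M[:,2].round(4),"t",s["clock"],"pos",np.round(s["position"],4),"w",s["gripper_width"],"F",np.round(s["wrist_force"],1))
E
python3 - <<'E'
from h import *
import pickle
s=pickle.load(open("scene0.pkl","rb"));t=pickle.load(open("top0.pkl","rb"))
def tri(a,b):
    (o1,d1),(o2,d2)=ray(t,*a),ray(s,*b); k=np.linalg.lstsq(np.c_[d1,-d2],o2-o1,rcond=None)[0]; p,q=o1+k[0]*d1,o2+k[1]*d2; return (p+q)/2,np.linalg.norm(p-q)
print("spool",tri((441,266.1),(353.7,176.4)),onz(t,441,266.1,.09),onz(s,353.7,176.4,.09),"foot",onz(t,431.7,268,.005))
L=[onz(t,105+.367*x,175+.367*y,.195) for x,y in((58,25),(337,58),(307,278),(26,243))]
print(np.round(L,4),"c",np.mean(L,0))
for c,w in((t,(195,270,125,220)),(s,(295,385,230,315))):
    g=c["pixels"].astype(int); hsv=cv2.cvtColor(c["pixels"],cv2.COLOR_BGR2HSV)
    m=np.zeros(g.shape[:2],np.uint8); r0,r1,c0,c1=w
    sub=hsv[r0:r1,c0:c1,2]; th,_=cv2.threshold(sub,0,255,cv2.THRESH_OTSU); m[r0:r1,c0:c1]=(sub>th)&(hsv[r0:r1,c0:c1,1]<70)
    m=cv2.morphologyEx(m,cv2.MORPH_OPEN,np.ones((3,3)))
    k=max(cv2.findContours(m,0,2)[0],key=cv2.contourArea); b=cv2.boxPoints(cv2.minAreaRect(k))
    P=np.array([onz(c,u,v,.1935) for u,v in k[:,0]])
    print(th,cv2.contourArea(k),b.round(1).tolist()); r=cv2.minAreaRect((P[:,:2]*1000).astype(np.float32)); print("flap rect mm",r)
L=[onz(s,*p,.195) for p in((255,284),(329,303),(293,390),(210,370))]; print(np.round(L,4),np.mean(L,0))
plan([.47,-.295,.303],np.radians(83))
E
```

```text
spool (array([ 0.47249262, -0.29288101,  0.08906159]), np.float64(0.0015974869606359926)) [ 0.47325059 -0.29257298  0.09      ] [ 0.47158928 -0.29202164  0.09      ] foot [ 0.47251503 -0.29294007  0.005     ]
[[0.6218 0.3069 0.195 ]
 [0.5984 0.1183 0.195 ]
 [0.451  0.1363 0.195 ]
 [0.4749 0.3235 0.195 ]] c [0.53649584 0.22124929 0.195     ]
127.0 2427.0 [[138.10000610351562, 246.60000610351562], [143.0, 205.8000030517578], [204.8000030517578, 213.3000030517578], [199.89999389648438, 254.0]]
flap rect mm ((537.2269287109375, 222.01202392578125), (113.27236938476562, 75.06368255615234), 83.07386016845703)
148.0 2488.0 [[237.0, 358.20001220703125], [262.0, 298.5], [301.8999938964844, 315.20001220703125], [276.8999938964844, 374.8999938964844]]
flap rect mm ((535.6002197265625, 223.6656036376953), (114.40694427490234, 75.29837036132812), 82.92696380615234)
[[0.5914 0.1273 0.195 ]
 [0.4488 0.1384 0.195 ]
 [0.4735 0.3105 0.195 ]
 [0.6161 0.3058 0.195 ]] [0.53244314 0.22047935 0.195     ]
turn z -0.1246 shift after turn mm [-424.8 -855.4    0. ] tool z [-3.0e-04 -1.1e-03 -1.0e+00] t 0.1 pos [0.1526 0.6058 0.3021] w 0.09187195671311825 F [-0.1 -0.2 -0.4]
```

```bash
python3 -m inch '[[0,0,0,0,0,-0.1246,1],[-0.01,-0.02,0,0,0,0,1],[-0.02,-0.04,0,0,0,0,1],[-0.02,-0.04,0,0,0,0,1],[-0.02,-0.04,0,0,0,0,1],[-0.02,-0.04,0,0,0,0,1],[-0.02,-0.04,0,0,0,0,1],[-0.02,-0.04,0,0,0,0,1],[-0.02,-0.04,0,0,0,0,1],[-0.02,-0.04,0,0,0,0,1],[-0.02,-0.04,0,0,0,0,1],[-0.02,-0.04,0,0,0,0,1],[-0.02,-0.04,0,0,0,0,1],[-0.02,-0.04,0,0,0,0,1],[-0.02,-0.04,0,0,0,0,1],[-0.02,-0.04,0,0,0,0,1],[-0.02,-0.04,0,0,0,0,1],[-0.02,-0.04,0,0,0,0,1],[-0.02,-0.04,0,0,0,0,1],[-0.02,-0.04,0,0,0,0,1]]'
python3 -c "
from h import *
plan([.4724,-.2927,.25],np.radians(83))"
```

```text
clock: 2.1
position: [0.4298, -0.1755, 0.3025]
eef_rot: [-0.0, 0.061, 0.998, 0.0]
wrist_force: [0.9, 0.2, 0.8]
gripper_width: 0.0918
grip_force: 0.0
turn z -0.0007 shift after turn mm [ -56.6 -111.1   52.5] tool z [-1.e-04  2.e-04 -1.e+00] t 2.1 pos [ 0.4298 -0.1755  0.3025] w 0.09176629028923534 F [0.9 0.2 0.8]
```

```bash
python3 -m inch '[[-0.019,-0.037,0,0,0,0,1],[-0.019,-0.037,0,0,0,0,1],[-0.0186,-0.0371,0,0,0,0,1],[0,0,0.04,0,0,0,1],[0,0,0,0,0,0,1],[0,0,0,0,0,0,1]]'
python3 - <<'E'
from h import *
plan([.4724,-.2927,.072+pinch_z],np.radians(83))
a=capture("scene")["pixels"][100:260,255:455]; b=capture("top")["pixels"][190:340,360:560]
cv2.imwrite("pics/d1.png",np.hstack([cv2.resize(a,(400,320)),cv2.resize(b,(400,320))]))
E
```

```text
clock: 2.7
position: [0.4715, -0.29, 0.2622]
eef_rot: [-0.001, 0.061, 0.998, 0.001]
wrist_force: [-0.4, 0.2, -0.4]
gripper_width: 0.0917
grip_force: 0.0
turn z -0.0001 shift after turn mm [ -1.5  -2.7 120.8] tool z [-0.0027  0.0018 -1.    ] t 2.7 pos [ 0.4715 -0.29    0.2622] w 0.09171868112153433 F [-0.4  0.2 -0.4]
```

View pics/d1.png

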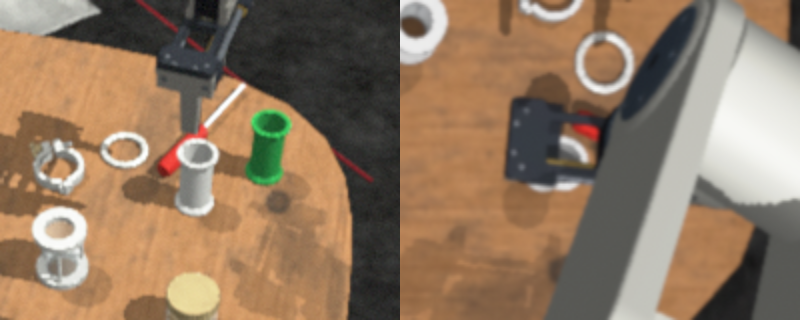

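The open gripper is over the spool (left half, spool top at about (197,150); right half, (560,165)), clear of the green one. Next I descend and grip.

```bash
python3 -m inch '[[-0.001,-0.002,0.03,0,0,0,1],[0,0,0.03,0,0,0,1],[0,0,0.03,0,0,0,1],[0,0,0.02,0,0,0,1],[0,0,0.011,0,0,0,1],[0,0,0,0,0,0,1],[0,0,0,0,0,0,-1],[0,0,0,0,0,0,-1],[0,0,0,0,0,0,-1],[0,0,0,0,0,0,-1],[0,0,0,0,0,0,-1],[0,0,0,0,0,0,-1],[0,0,0,0,0,0,-1],[0,0,0,0,0,0,-1]]'
python3 -c "
from h import *
plan([.4724,-.2927,.072+pinch_z],np.radians(83))"
```

```text
clock: 4.2
position: [0.4732, -0.2928, 0.1419]
eef_rot: [0.0, 0.061, 0.998, 0.0]
wrist_force: [0.8, 3.2, 4.4]
gripper_width: 0.0504
grip_force: 29.9
turn z -0.0001 shift after turn mm [ 0.8 -0.   0.5] tool z [ 2.e-04  1.e-04 -1.e+00] t 4.2 pos [ 0.4732 -0.2928  0.1419] w 0.05042946841318456 F [0.8 3.2 4.4]
```

```bash
python3 -m inch '[[0,0,-0.01,0,0,0,-1],[0,0,-0.02,0,0,0,-1],[0,0,-0.03,0,0,0,-1],[0,0,-0.03,0,0,0,-1],[0,0,-0.03,0,0,0,-1],[0,0,-0.03,0,0,0,-1],[0,0,-0.03,0,0,0,-1],[0,0,-0.03,0,0,0,-1],[0,0,-0.02,0,0,0,-1],[0,0,-0.01,0,0,0,-1],[0,0,-0.01,0,0,0,-1],[0,0,0,0,0,0,-1]]'
python3 -c "
from h import *
plan([.5363,.2222,.392],np.radians(83))"
```

```text
clock: 5.4
position: [0.4731, -0.2929, 0.3922]
eef_rot: [0.0, 0.061, 0.998, -0.0]
wrist_force: [0.4, -1.3, -3.9]
gripper_width: 0.0502
grip_force: 29.9
turn z -0.0 shift after turn mm [1.00e-01 5.19e+02 0.00e+00] tool z [ 5.e-04 -4.e-04 -1.e+00] t 5.4 pos [ 0.4731 -0.2929  0.3922] w 0.05021679342657185 F [ 0.4 -1.3 -3.9]
```

```bash
python3 -m inch '[[0,0.01,0,0,0,0,-1],[0,0.02,0,0,0,0,-1],[0,0.03,0,0,0,0,-1],[0,0.035,0,0,0,0,-1],[0,0.035,0,0,0,0,-1],[0,0.035,0,0,0,0,-1],[0,0.035,0,0,0,0,-1],[0,0.035,0,0,0,0,-1],[0,0.035,0,0,0,0,-1],[0,0.035,0,0,0,0,-1],[0,0.035,0,0,0,0,-1],[0,0.035,0,0,0,0,-1],[0,0.035,0,0,0,0,-1],[0,0.035,0,0,0,0,-1],[0,0.03,0,0,0,0,-1],[0,0.02,0,0,0,0,-1],[0,0.015,0,0,0,0,-1],[0,0.009,0,0,0,0,-1],[0,0,0,0,0,0,-1],[0,0,0,0,0,0,-1]]'
python3 - <<'E'
from h import *
plan([.5363,.2222,.1419+.195+.02],np.radians(83))
a=capture("scene")["pixels"][200:440,150:390]; b=capture("top")["pixels"][130:370,60:300]
cv2.imwrite("pics/e1.png",np.hstack([cv2.resize(a,(400,400)),cv2.resize(b,(400,400))]))
E
```

```text
clock: 7.4
position: [0.5362, 0.2218, 0.3914]
eef_rot: [-0.0, 0.061, 0.998, -0.0]
wrist_force: [0.8, 0.1, -4.8]
gripper_width: 0.0506
grip_force: 29.9
turn z -0.0001 shift after turn mm [-0.1  0.4 34.5] tool z [-6.e-04 -7.e-04 -1.e+00] t 7.4 pos [0.5362 0.2218 0.3914] w 0.0506233972025934 F [ 0.8  0.1 -4.8]
```

View pics/e1.png

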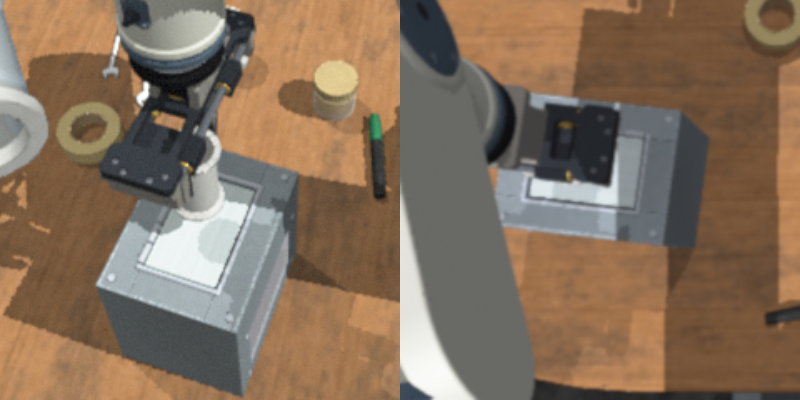

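The spool is held upright over the lid, with its foot at left crop (198,210) and about 55 mm above the lid. Next I push through in two stages.

```bash
python3 -m inch '[[0,0,0.015,0,0,0,-1],[0,0,0.02,0,0,0,-1],[0,0,0.01,0,0,0,-1],[0,0,0.01,0,0,0,-1],[0,0,0.01,0,0,0,-1],[0,0,0.005,0,0,0,-1],[0,0,0.005,0,0,0,-1],[0,0,0.005,0,0,0,-1],[0,0,0,0,0,0,-1]]'
python3 - <<'E'
from h import *
plan([.5363,.2222,.1419+.195-.072],np.radians(83))
a=capture("scene")["pixels"][200:440,150:390]
cv2.imwrite("pics/f1.png",cv2.resize(a,(600,600)))
E
```

```text
clock: 8.4
position: [0.536, 0.2224, 0.311]
eef_rot: [-0.001, 0.061, 0.998, -0.0]
wrist_force: [-2.4, 1.1, -3.1]
gripper_width: 0.0501
grip_force: 29.9
turn z 0.0 shift after turn mm [-0.4 -0.2 46.1] tool z [-0.0012 -0.     -1.    ] t 8.4 pos [0.536  0.2224 0.311 ] w 0.050107327803790166 F [-2.4  1.1 -3.1]
```

View pics/f1.png

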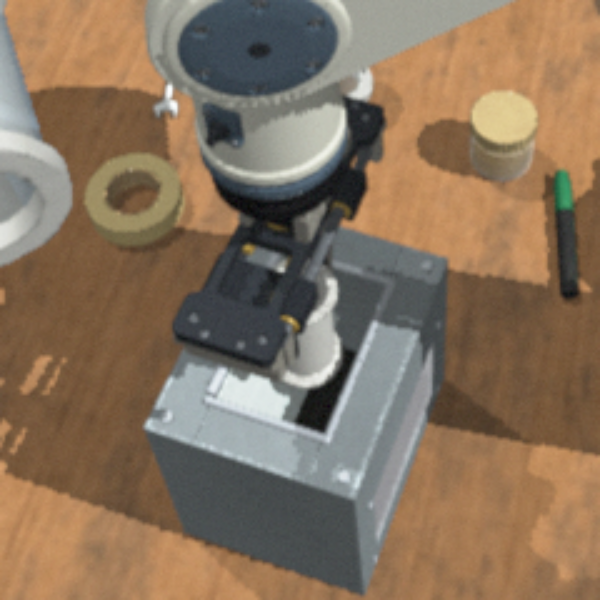

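The flap has opened under the spool, whose foot is in the opening at (310,375), and the forces are small. I continue to about 72 mm deep.

```bash
python3 -m inch '[[0,0,0.008,0,0,0,-1],[0,0,0.008,0,0,0,-1],[0,0,0.008,0,0,0,-1],[0,0,0.008,0,0,0,-1],[0,0,0.007,0,0,0,-1],[0,0,0.007,0,0,0,-1],[0,0,0,0,0,0,-1],[0,0,0,0,0,0,-1]]'
python3 - <<'E'
from h import *
plan([.5363,.2222,.1419+.195-.072],np.radians(83))
a=capture("scene")["pixels"][200:440,150:390]
cv2.imwrite("pics/g1.png",cv2.resize(a,(600,600)))
E
```

```text
clock: 9.25
position: [0.5362, 0.2223, 0.2654]
eef_rot: [-0.0, 0.061, 0.998, -0.0]
wrist_force: [-0.4, -0.0, -5.0]
gripper_width: 0.0507
grip_force: 29.9
turn z -0.0 shift after turn mm [-0.1 -0.   0.5] tool z [-7.e-04 -3.e-04 -1.e+00] t 9.25 pos [0.5362 0.2223 0.2654] w 0.050651263501040336 F [-0.4 -0.  -5. ]
```

View pics/g1.png

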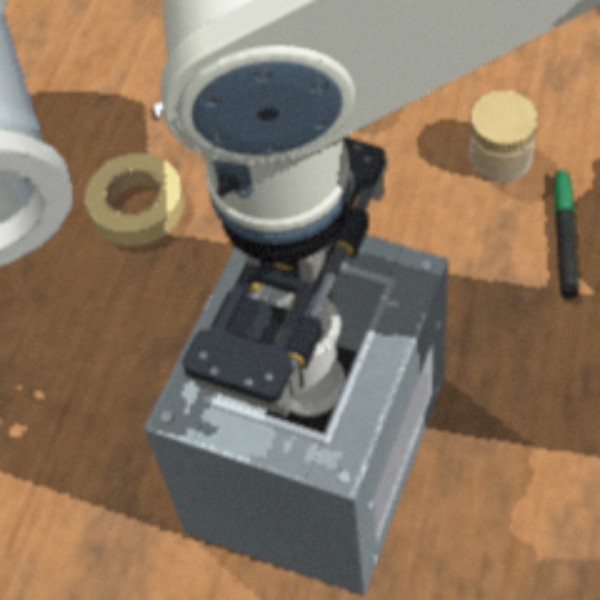

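Foot is about 72 mm below the lid and the spool is still upright in the opening. Now I let go with a partial opening, so the fingers clear the 120 mm opening, and then withdraw.

```bash
python3 -m inch '[[0,0,0,0,0,0,0.45],[0,0,0,0,0,0,0.45],[0,0,0,0,0,0,0.45],[0,0,0,0,0,0,0.45],[0,0,0,0,0,0,0.45],[0,0,0,0,0,0,0.45],[0,0,0,0,0,0,0.45],[0,0,-0.01,0,0,0,0.45],[0,0,-0.02,0,0,0,0.45],[0,0,-0.03,0,0,0,0.45],[0,0,-0.03,0,0,0,0.45],[0,0,-0.03,0,0,0,0.45],[0,0,-0.02,0,0,0,0.45],[0,0,0,0,0,0,0.45]]'
python3 -m inch '[[0,-0.02,0,0,0,0,0.45],[0,-0.035,0,0,0,0,0.45],[0,-0.035,0,0,0,0,0.45],[0,-0.035,0,0,0,0,0.45],[0,-0.035,0,0,0,0,0.45],[0,-0.035,0,0,0,0,0.45],[0,-0.035,0,0,0,0,0.45],[0,-0.02,0,0,0,0,0.45],[0,0,0,0,0,0,0.45],[0,0,0,0,0,0,0.45]]'
python3 - <<'E'
from h import *
plan([.5363,.2222,.4],np.radians(83))
a=capture("scene")["pixels"][200:440,150:390]; b=capture("top")["pixels"][130:370,60:300]
cv2.imwrite("pics/i1.png",np.hstack([cv2.resize(a,(400,400)),cv2.resize(b,(400,400))]))
E
```

```text
clock: 10.7
position: [0.5371, 0.2226, 0.4091]
eef_rot: [0.002, 0.061, 0.998, 0.001]
wrist_force: [0.4, 1.5, -0.0]
gripper_width: 0.0666
grip_force: 0.0
clock: 11.7
position: [0.5056, -0.0258, 0.4049]
eef_rot: [-0.001, 0.062, 0.998, 0.0]
wrist_force: [0.3, -0.4, 0.3]
gripper_width: 0.0669
grip_force: 0.0
turn z -0.0013 shift after turn mm [ -0.3 249.9   5. ] tool z [-1.3e-03  5.0e-04 -1.0e+00] t 11.7 pos [ 0.5056 -0.0258  0.4049] w 0.0668521028354848 F [ 0.3 -0.4  0.3]
```

View pics/i1.png

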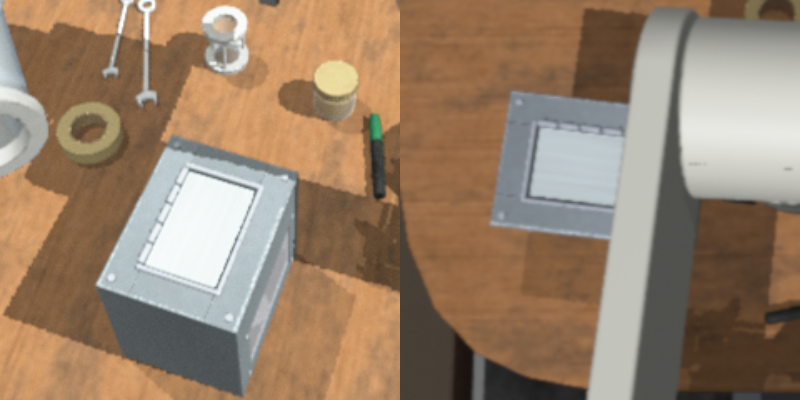

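The flap is shut (left crop, (200,230)), the spool is inside, the sight glass stands untouched at (226,40), and the arm is clear.

```bash
python3 -c "
from plant import job_done
print(job_done())"
```

```text
the job is handed in; nothing more can be done
None
```

The steel spool went foot first through the flap and was let go about 72 mm below the lid; the last picture shows the flap shut, no spool in sight outside the box and the sight glass where it stood, and the job was handed in at about 12 s of the 34 s allowed.

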